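# Flip the row of sample-vial lids shut with one run of the fingertip

### The job

The metal specimens are in their vials and the rack is ready to go back to the store: run a fingertip lightly along, just over the tops of the row of clear vials, starting at the end from which it meets the backs of the open blue lids, so that they flip over one after the other and all four end fully shut. Do not pick up any vial or the rack, do not shove the rack along the bench, and leave the other glassware and bottles as they are.

Things in the scene. Friction and masses are not known exactly. Their poses are not given: they have to be found in the camera images.
- rack: White block rack, loose (about 1 kg), 120 mm (x) by 205 mm (y) by 40 mm high, at any yaw; origin at the centre of its underside, z up. Two rows of four holes along y, 46 mm apart, 30 mm deep: the row at x = -26 mm holds vial1 to vial4 (y = -69, -23, 23, 69 mm), that at x = +26 mm three amber vials (y = -69, -23, 23 mm) and an empty hole.
- vial1: Clear plastic vial 1 of the row, loose in its rack hole, 27 mm across, 30 mm at the collar, 60 mm high; origin at the centre of its underside (10 mm above the bench), z up. Its y axis points from the lid's hinge (on its -y side) to the lid's thumb tab, along the row within 10 degrees, from vial1 towards vial4. Shut, the lid's top is 66 mm above the origin.
- vial2: Clear plastic vial 2 of the row, loose in its rack hole, 27 mm across, 30 mm at the collar, 60 mm high; origin at the centre of its underside (10 mm above the bench), z up. Its y axis points from the lid's hinge (on its -y side) to the lid's thumb tab, along the row within 10 degrees, from vial1 towards vial4. Shut, the lid's top is 66 mm above the origin.
- vial3: Clear plastic vial 3 of the row, loose in its rack hole, 27 mm across, 30 mm at the collar, 60 mm high; origin at the centre of its underside (10 mm above the bench), z up. Its y axis points from the lid's hinge (on its -y side) to the lid's thumb tab, along the row within 10 degrees, from vial1 towards vial4. Shut, the lid's top is 66 mm above the origin.
- vial4: Clear plastic vial 4 of the row, loose in its rack hole, 27 mm across, 30 mm at the collar, 60 mm high; origin at the centre of its underside (10 mm above the bench), z up. Its y axis points from the lid's hinge (on its -y side) to the lid's thumb tab, along the row within 10 degrees, from vial1 towards vial4. Shut, the lid's top is 66 mm above the origin.
- lid1 (a joint): Blue flip lid of vial1: 30 mm disc, slightly domed, 6 mm thick at its centre, 5 mm thumb tab level with its top opposite the hinge. Hinge line along the vial's x, 15.5 mm from its axis, 60 mm above its origin. Value: 0 shut, 1.57 upright on the hinge side, 2.0 at its stop, leaning back. Easy hinge: leaning back it stays put; pushed over by its back, some 30 degrees past upright, it drops shut by its own weight.
- lid2 (a joint): Blue flip lid of vial2: 30 mm disc, slightly domed, 6 mm thick at its centre, 5 mm thumb tab level with its top opposite the hinge. Hinge line along the vial's x, 15.5 mm from its axis, 60 mm above its origin. Value: 0 shut, 1.57 upright on the hinge side, 2.0 at its stop, leaning back. Easy hinge: leaning back it stays put; pushed over by its back, some 30 degrees past upright, it drops shut by its own weight.
- lid3 (a joint): Blue flip lid of vial3: 30 mm disc, slightly domed, 6 mm thick at its centre, 5 mm thumb tab level with its top opposite the hinge. Hinge line along the vial's x, 15.5 mm from its axis, 60 mm above its origin. Value: 0 shut, 1.57 upright on the hinge side, 2.0 at its stop, leaning back. Easy hinge: leaning back it stays put; pushed over by its back, some 30 degrees past upright, it drops shut by its own weight.
- lid4 (a joint): Blue flip lid of vial4: 30 mm disc, slightly domed, 6 mm thick at its centre, 5 mm thumb tab level with its top opposite the hinge. Hinge line along the vial's x, 15.5 mm from its axis, 60 mm above its origin. Value: 0 shut, 1.57 upright on the hinge side, 2.0 at its stop, leaning back. Easy hinge: leaning back it stays put; pushed over by its back, some 30 degrees past upright, it drops shut by its own weight.
- amber_vial1: Amber glass vial with black screw cap, 27 mm across, 57 mm high, loose in the rack's other row, to be left alone; origin at the centre of its underside.
- amber_vial2: Amber glass vial with black screw cap, 27 mm across, 57 mm high, loose in the rack's other row, to be left alone; origin at the centre of its underside.
- amber_vial3: Amber glass vial with black screw cap, 27 mm across, 57 mm high, loose in the rack's other row, to be left alone; origin at the centre of its underside.
- beaker: Glass beaker, 68 mm across, 88 mm high, loose beside the rack, to be left alone; origin at the centre of its underside.
- reagent: Amber reagent bottle with red cap, 58 mm across, 115 mm high, loose beside the rack, to be left alone; origin at the centre of its underside.
- dish: White porcelain dish, 72 mm across, 30 mm high, loose beside the rack, to be left alone; origin at the centre of its underside.
- jar: White plastic jar with green cap, 60 mm across, 75 mm high, loose beside the rack, to be left alone; origin at the centre of its underside.

How it is judged:
By the outcome, as a careful person would: the job done as asked, in the order asked, and still so for the second after the job is handed in, with the robot touching nothing.
It also fails if it takes over 42 s, if anything falls off the work surface, if the arm or the gripper's body presses on something with over 40 N, if the wrist force passes 120 N, or if a joint passes its speed limit or range.

### The arm

A 7-joint arm with a two-finger parallel gripper is mounted at the origin on the work surface. World frame = base frame: x ahead of the robot, y to its left, z up, the work surface at z = 0. Lengths are in m, angles in rad, forces in N, time in s.
With the tool pointing down it reaches from about 0.425 to 0.925 m from the base axis. Payload 6.8 kg.
Tool frame: the origin (TCP) lies at the very end of the fingers, on their centre line; the grasp point (between the pads) lies 19 mm behind it (tcp_to_grasp is the distance from the TCP to the grasp point, in m); z points along the fingers, y is the direction in which the jaws open and shut (so a half turn about z gives the same grasp; the last joint's range is limited). The gripper opens to 85 mm and grips with 20 to 120 N. Pads are 22 mm wide; open, the fingers measure 114 mm over their backs; the gripper's body (76 mm by 85 mm) begins 54 mm behind the grasp point. The pads swing forward as they close: fully open they stand 13 mm farther back than shut.
Start: joints at [-1.237, 0.477, 0.022, 1.555, -0.011, 1.109, -0.083], TCP at [0.289, 0.61, 0.231] pointing down, gripper open.
Joint ranges: [-2.96, 2.96], [-0.34, 2.1], [-1.41, 1.46], [0.24, 2.44], [-1.37, 4.51], [0.17, 1.92], [-2.96, 2.96]. Speed limits (rad/s): [2.39, 2.39, 3.14, 3.14, 3.14, 3.14, 3.14].

### API

Orientations are given as a unit quaternion [w, x, y, z].
In Python, from station import * gives the robot as it stands.
- The arm moves only by the tool apply_moves, never from a script. Its argument "increments" is one flat list of numbers, 5 for each row, row after row: the finger opening in mm, from 0 to 85.4, then the shift along the tool's x, y, z in mm, then the turn about the tool's z in degrees. In form: [claw, tx, ty, tz, roll, claw, tx, ty, tz, roll, ...]. A call has 1 to 12 rows; each row shifts and turns the pose as measured when the row begins, along the tool's axes as they then stand; what a row does not reach is not made up. A row lasts 1/8 s, in which the tool goes at most 62.5 mm and 10.7 degrees, less where a joint would pass 70% of its speed; a pose out of reach is approached as far as the arm can. A call with a gripper value outside its range is refused whole. The fingers move at their own pace and stop on an object; "squeeze" is the grip in N (left out, the last holds). Time passes only in rows, so rows that do not move let the fingers close. It gives the time, the measured TCP pose, the force and the opening at its end, in the units of the state.
- get_obs(): the state, without advancing time (a new reading comes with each control period).
- read_camera(name): name is "scene" or "side" or "wrist"; returns (picture, depth): 384x512x3 uint8, blue, green, red; 384x512 float32, m along the optical axis (not along the pixel's ray), 0 where there is no reading.
- get_calibration(name): a dict with "mtx" (3x3 intrinsics, pixels), "camera_from_world" (4x4, takes a point from world to camera coordinates); the wrist camera has in their place "T_tool_cam" (4x4, takes a point from camera to tool coordinates, whose origin is the TCP and whose axes are the flange's). Camera axes: x right, y down, z forward; pixel columns grow to the right and rows downward; lengths in m; the calibration is good to about 2 mm. A picture is of the moment at which its call begins: read the wrist's pose just before it. get_calibration takes no time and is no camera call.
- hand_in(): hands the job in, once; it reports no verdict.
Trained networks look in the newest picture that a camera, given by its name, has taken for a name from the list of things; names that differ only in an ending like _2 or _b are one class to them, and where a whole thing is asked for, a point or a joint stands for the part that bears it (a point fixed in the world has none). Each returns a list of dicts, best first, with "p" (0 to 1); they miss things now and then, are a little off and sometimes report something else, mostly with a low value. They report only what shows in the picture. A call takes as long as a camera call.
- outline_of(camera, thing): "pixels" (384x512 bool, what is visible of it) and "extent" ([centre column, centre row, width, height] in pixels, round what is visible of it).
The state is a dict: "t": time; "q": joint angles; "joint_vel": joint speeds; "joint_torque": joint torques, N m; "eef_pos": TCP position; "tool_rot": TCP orientation; "contact_force": force on the tool from outside, world axes, zero at the start; "torque": the same for the moment, N m; "gripper_width": opening from 0.0 (shut) to 1.0 (fully open).
Only numpy, scipy, OpenCV 4.12 (cv2) and the standard library are available. Lean on these libraries where they do the work, as an engineer would, in place of code of your own. Each camera call takes 0.05 s, during which the arm holds its last target.

## Working session

There is one attempt and no reset: what is moved stays moved. The work goes in short steps, Python scripts to look and compute and a tool call to move; the robot and the scene stay as the last step left them, time stands still between calls to the robot, and variables do not carry over. Pictures are saved under pics/ and viewed, and the job is handed in when it is done.

Besides the shell and the picture viewer there is one more tool, called after "Call:" as a command line: name --argument value ..., lists and objects as JSON in quotes. apply_moves: Moves the arm, as the interface text tells. Its arguments: {"type":"object","properties":{"increments":{"type":"array"},"squeeze":{"type":"number"}},"required":["increments"]}

```bash
mkdir -p pics; python3 - <<'E'
from station import *
import cv2,numpy as np
o=get_obs(); print({k:np.round(v,3) for k,v in o.items()})
for n in ["scene","side"]:
    p,d=read_camera(n); cv2.imwrite(f"pics/{n}0.png",p); np.save(f"pics/{n}0.npy",d)
    c=get_calibration(n); print(n,np.round(c["mtx"],1).tolist(),np.round(c["camera_from_world"],3).tolist())
    T=np.linalg.inv(c["camera_from_world"]);K=c["mtx"]
    for th in ["rack","lid1","vial1","amber_vial1","beaker","reagent","dish","jar"]:
        for r in outline_of(n,th)[:6]:
            m=r["pixels"]&(d>0); 
            v,u=np.nonzero(m); z=d[m]
            P=(T[:3,:3]@(np.linalg.inv(K)@np.vstack([u,v,np.ones_like(u)])*z)+T[:3,3:]) if len(z) else np.zeros((3,1))
            print(n,th,round(r["p"],2),np.round(r["extent"]).tolist(),np.round(np.median(P,1),3),np.round(np.percentile(P[2],[2,98]),3))
E
```

```text
{'t': np.float64(0.0), 'q': array([-1.237,  0.478,  0.022,  1.556, -0.012,  1.109, -0.083]), 'joint_vel': array([-0.   , -0.001,  0.001, -0.001, -0.001,  0.001, -0.001]), 'joint_torque': array([ 0.0000e+00, -5.9646e+01,  1.6080e+00, -2.8119e+01,  1.3000e-02,
        9.0000e-03,  0.0000e+00]), 'eef_pos': array([0.288, 0.61 , 0.23 ]), 'tool_rot': array([-0.   ,  0.219,  0.976, -0.001]), 'contact_force': array([-0.26 ,  0.207,  0.206]), 'torque': array([-0.038,  0.026, -0.065]), 'gripper_width': np.float64(0.997)}
scene [[357.7, 0.0, 255.8], [0.0, 357.7, 192.1], [0.0, 0.0, 1.0]] [[0.459, 0.888, -0.016, -0.293], [0.655, -0.351, -0.669, -0.289], [-0.6, 0.297, -0.743, 1.1], [0.0, 0.0, 0.0, 1.0]]
scene rack 0.26 [242.0, 185.0, 23.0, 20.0] [0.506 0.039 0.062] [-0.002  0.1  ]
scene lid1 0.6 [217.0, 195.0, 10.0, 10.0] [ 0.529 -0.023  0.093] [0.083 0.1  ]
scene lid1 0.57 [215.0, 167.0, 26.0, 38.0] [0.41  0.01  0.052] [0.006 0.075]
scene lid1 0.53 [205.0, 207.0, 9.0, 8.0] [ 0.547 -0.065  0.093] [0.083 0.1  ]
scene lid1 0.49 [186.0, 223.0, 14.0, 14.0] [ 0.562 -0.108  0.092] [0.081 0.099]
scene li
[... 1957 characters left out ...]
al1 0.63 [272.0, 224.0, 9.0, 20.0] [ 0.575 -0.033  0.064] [0.042 0.068]
side amber_vial1 0.59 [264.0, 212.0, 16.0, 19.0] [0.56  0.011 0.06 ] [0.038 0.068]
side beaker 0.7 [193.0, 276.0, 45.0, 60.0] [ 0.438 -0.103  0.058] [0.007 0.088]
side reagent 0.57 [330.0, 218.0, 33.0, 57.0] [ 0.673 -0.038  0.069] [0.004 0.115]
side dish 0.72 [301.0, 189.0, 33.0, 23.0] [0.657 0.108 0.018] [0.003 0.03 ]
side dish 0.5 [262.0, 209.0, 15.0, 19.0] [0.56 0.01 0.06] [0.039 0.068]
side dish 0.35 [173.0, 224.0, 35.0, 52.0] [ 0.394 -0.002  0.052] [-0.     0.075]
side jar 0.74 [172.0, 224.0, 35.0, 48.0] [ 0.394 -0.002  0.052] [0.002 0.075]
side jar 0.7 [240.0, 220.0, 19.0, 24.0] [ 0.512 -0.01   0.066] [0.04  0.099]
```

```bash
python3 - <<'E'
import cv2
a=cv2.imread("pics/scene0.png")[130:300,140:340]; cv2.imwrite("pics/sc.png",cv2.resize(a,None,fx=3.5,fy=3.5,interpolation=3))
a=cv2.imread("pics/side0.png")[140:310,150:360]; cv2.imwrite("pics/si.png",cv2.resize(a,None,fx=3.5,fy=3.5,interpolation=3))
E
```

```text
(no output)
```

View pics/sc.png

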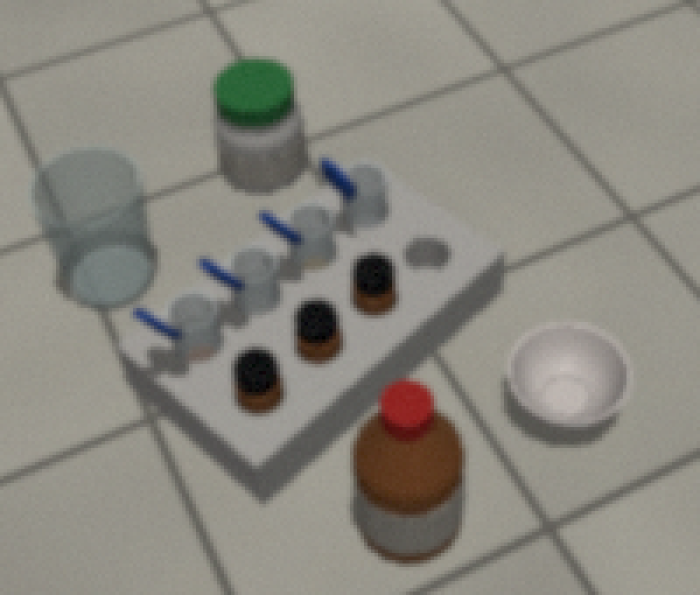

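View pics/si.png

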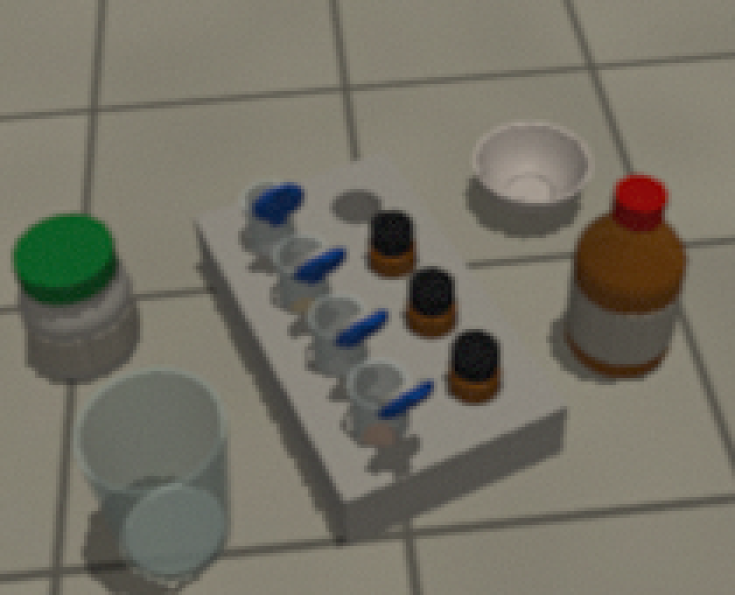

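The scene shows the lids leaning back towards the −y end. Vial1 is nearest the beaker, and the empty hole is by vial4 at the far end, so the sweep runs from −y to +y. Next I measure the row accurately.

```bash
cat > h.py <<'E'
from station import *
import cv2,numpy as np
def cloud(n,d,T=None):
    c=get_calibration(n);K=c["mtx"]
    if T is None: T=np.linalg.inv(c["camera_from_world"])
    v,u=np.mgrid[0:384,0:512]
    P=np.stack([(u-K[0,2])/K[0,0]*d,(v-K[1,2])/K[1,1]*d,d],-1)
    return P@T[:3,:3].T+T[:3,3]
def fit(P,ok,img):
    b=P[ok]; s=(abs(b[:,2]-.04)<.004)&(abs(b[:,0]-.555)<.14)&(abs(b[:,1]+.03)<.15)
    # rack top, largest cluster by raster
    m=np.zeros((300,300),np.uint8); q=((b[s,:2]-[.405,-.18])*1000).astype(int)
    q=q[((q>=0)&(q<300)).all(1)]; m[q[:,1],q[:,0]]=255
    m=cv2.morphologyEx(m,cv2.MORPH_CLOSE,np.ones((15,15)))
    m=cv2.morphologyEx(m,cv2.MORPH_OPEN,np.ones((9,9)))
    k,l,st,_=cv2.connectedComponentsWithStats(m); i=1+np.argmax(st[1:,4])
    yy,xx=np.nonzero(l==i)
    r=cv2.minAreaRect(np.stack([xx,yy],1).astype(np.float32))
    print("rack rect",np.round(np.array(r[0])/1000+[.405,-.18],4),np.round(r[1],1),r[2])
    i=img.astype(int); blue=(i[...,0]-i[...,2]>40)&(i[...,0]-i[...,1]>25)&ok&(abs(P[...,2]-.085)<.03)
    k,l,st,_=cv2.connectedComponentsWithStats(blue.astype(np.uint8))
    for j in range(1,k):
        if st[j,4]>12:
            a=P[l==j]; print("blue",st[j,4],np.round(np.median(a,0),4),np.round(a.min(0),3),np.round(a.max(0),3))
    dk=(img.max(-1)<50)&ok&(abs(P[...,2]-.067)<.004)
    k,l,st,_=cv2.connectedComponentsWithStats(dk.astype(np.uint8))
    for j in range(1,k):
        if st[j,4]>12: print("cap",st[j,4],np.round(P[l==j].mean(0),4))
E
python3 - <<'E'
from h import *
for n in ["scene","side"]:
    d=np.load(f"pics/{n}0.npy");print(n);fit(cloud(n,d),d>0,cv2.imread(f"pics/{n}0.png"))
E
```

```text
scene
rack rect [ 0.5452 -0.0125] [120.9 206.5] 19.5731258392334
blue 38 [0.5112 0.0223 0.0945] [0.501 0.016 0.081] [0.516 0.028 0.103]
blue 25 [ 0.5305 -0.0232  0.0933] [ 0.519 -0.03   0.084] [ 0.536 -0.016  0.101]
blue 25 [ 0.5471 -0.066   0.0942] [ 0.534 -0.073  0.086] [ 0.553 -0.059  0.101]
blue 23 [ 0.5617 -0.1089  0.0942] [ 0.552 -0.116  0.085] [ 0.567 -0.1    0.099]
cap 77 [0.5645 0.0179 0.0659]
cap 85 [ 0.5799 -0.0256  0.0656]
cap 92 [ 0.5953 -0.0684  0.0658]
cap 55 [0.8929 0.2401 0.0671]
cap 46 [0.8932 0.1791 0.0672]
cap 33 [0.8944 0.0397 0.0671]
cap 27 [ 0.8963 -0.03    0.0669]
side
rack rect [ 0.5434 -0.0126] [121.6 207.6] 20.015960693359375
blue 96 [0.5024 0.0193 0.0909] [0.492 0.015 0.066] [0.514 0.029 0.104]
blue 61 [ 0.5208 -0.0282  0.0915] [ 0.51  -0.033  0.077] [ 0.532 -0.02   0.101]
blue 54 [ 0.5372 -0.0713  0.0933] [ 0.527 -0.075  0.082] [ 0.548 -0.063  0.101]
blue 51 [ 0.5518 -0.115   0.0942] [ 0.542 -0.119  0.084] [ 0.564 -0.105  0.101]
cap 33 [0.8848 0.241  0.0671]
cap 37 [0.8841 0.1814 0.0671]
cap 44 [0.8832 0.0422 0.0668]
cap 91 [0.5604 0.016  0.0661]
cap 44 [ 0.8827 -0.0276  0.0669]
cap 105 [ 0.5761 -0.0275  0.0661]
cap 120 [ 0.591  -0.0706  0.0661]
```

Call:
apply_moves --increments '[0,0,-50,-20,10,0,0,-55,0,10,0,0,-55,0,10,0,0,-55,0,10,0,0,-55,0,5,0,0,0,0,0]' --squeeze 20

```text
t: 1.65
eef_pos: [0.0947, 0.4243, 0.2508]
tool_rot: [-0.001, 0.587, 0.81, 0.001]
contact_force: [-0.0, 0.8, 0.5]
gripper_width: 0.002
```

Call:
apply_moves --increments '[0,0,50,0,-1,0,0,50,0,-1,0,-10,50,0,0,0,-30,45,0,0,0,-45,35,0,0,0,-50,25,0,0,0,-55,15,0,0,0,-55,0,0,0,0,-55,0,0,0,0,-55,0,0,0,0,-55,0,0,0,0,-50,0,0,0]'

```text
t: 3.15
eef_pos: [0.5322, 0.078, 0.252]
tool_rot: [0.003, 0.568, 0.823, 0.006]
contact_force: [0.7, 0.7, -0.5]
gripper_width: 0.005
```

```bash
cat >> h.py <<'E'
C=np.array([.5443,-.0126]);yaw=np.radians(19.8)
U=np.array([-np.sin(yaw),np.cos(yaw)]);X=np.array([np.cos(yaw),np.sin(yaw)])
def where(goal_s=None,goal_c=0.0,goal_z=None):
    o=get_obs();p=o["eef_pos"];w,x,y,z=o["tool_rot"]
    from scipy.spatial.transform import Rotation as R
    M=R.from_quat([x,y,z,w]).as_matrix(); r=p[:2]-(C-.026*X)
    print("t",o["t"],"p",np.round(p,4),"s",round(r@U*1000,1),"c",round(r@X*1000,1),"xaxis deg err",round(np.degrees(np.arctan2(M[1,0],M[0,0])-np.arctan2(U[1],U[0])),2),"tilt",np.round(M[2],3),"F",np.round(o["contact_force"],2),"w",o["gripper_width"])
    if goal_s is not None:
        g=C-.026*X+U*goal_s/1000+X*goal_c/1000
        print("shift tool mm",np.round(M.T@(np.r_[g,goal_z/1000 if goal_z else p[2]]-p)*1000,1))
E
python3 -c "
from h import *
where(-140,0,200)"
```

```text
t 3.15 p [0.5322 0.078  0.252 ] s 89.3 c 45.3 xaxis deg err 1.02 tilt [ 0.003  0.013 -1.   ] F [ 0.69  0.66 -0.46] w 0.00456582846490419
shift tool mm [-228.6  -50.1   50.7]
```

Call:
apply_moves --increments '[0,-50,-12,0,1,0,-50,-12,0,0,0,-50,-12,10,0,0,-40,-8,10,0,0,-20,-4,10,0,0,0,0,0,0]'

```text
t: 3.9
eef_pos: [0.5631, -0.1533, 0.2222]
tool_rot: [0.007, 0.579, 0.815, 0.005]
contact_force: [0.3, 0.3, 0.1]
gripper_width: -0.001
```

```bash
python3 - <<'E'
from h import *
from scipy.spatial.transform import Rotation as R
where(-130,0,150)
o=get_obs();p,d=read_camera("wrist");cv2.imwrite("pics/w1.png",p)
c=get_calibration("wrist");w,x,y,z=o["tool_rot"];T=np.eye(4);T[:3,:3]=R.from_quat([x,y,z,w]).as_matrix();T[:3,3]=o["eef_pos"]
fit(cloud("wrist",d,T@c["T_tool_cam"]),d>0,p)
E
```

```text
t 3.9 p [ 0.5631 -0.1533  0.2222] s -138.7 c -3.9 xaxis deg err -0.53 tilt [-0.005  0.017 -1.   ] F [0.27 0.26 0.07] w -0.0007447759543013707
shift tool mm [ 9.1  2.6 72.2]
rack rect [ 0.5554 -0.0416] [121.2 138.7] 19.47030258178711
blue 196 [ 0.5242 -0.0247  0.0951] [ 0.509 -0.031  0.083] [ 0.534 -0.011  0.102]
blue 180 [ 0.541  -0.0674  0.0952] [ 0.525 -0.073  0.077] [ 0.55  -0.053  0.102]
blue 161 [ 0.557  -0.1105  0.0955] [ 0.541 -0.116  0.081] [ 0.566 -0.096  0.102]
cap 237 [0.5606 0.0195 0.0663]
```

View pics/w1.png

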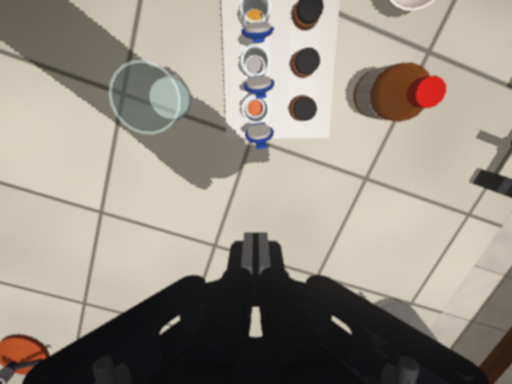

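Call:
apply_moves --increments '[0,0,3,45,-0.5,0,0,2,45,0,0,0,0,30,0,0,0,0,12,0,0,0,0,0,0]'

```text
t: 4.58
eef_pos: [0.5762, -0.1429, 0.0912]
tool_rot: [0.01, 0.57, 0.821, 0.009]
contact_force: [0.0, 0.3, 0.8]
gripper_width: -0.001
```

```bash
python3 -c "
from h import *
where(-60,2,86)"
```

```text
t 4.575 p [ 0.5762 -0.1429  0.0912] s -133.5 c 11.9 xaxis deg err 0.66 tilt [-0.005  0.026 -1.   ] F [0.   0.3  0.77] w -0.0011741442852163328
shift tool mm [73.6 -9.2  4.6]
```

Call:
apply_moves --increments '[0,-3,-8,5,0,0,0,0,0,0]'

```text
t: 4.82
eef_pos: [0.571, -0.1488, 0.088]
tool_rot: [0.011, 0.57, 0.822, 0.01]
contact_force: [-0.0, 0.9, 0.4]
gripper_width: -0.0
```

```bash
python3 -c "
from h import *
where(-60,2,86)"
```

```text
t 4.825 p [ 0.571  -0.1488  0.088 ] s -137.2 c 5.0 xaxis deg err 0.7 tilt [-0.007  0.029 -1.   ] F [-0.03  0.86  0.4 ] w -3.0427431919155052e-05
shift tool mm [77.2 -2.1  1.5]
```

Call:
apply_moves --increments '[0,12,-1,0.5,0,0,12,-1,0.5,0,0,12,0,0,0,0,10,0,0,0,0,10,0,0,0,0,10,0,0,0]'

```text
t: 5.58
eef_pos: [0.5452, -0.0831, 0.088]
tool_rot: [0.012, 0.57, 0.822, 0.011]
contact_force: [-0.8, -0.2, 0.6]
gripper_width: 0.001
```

```bash
python3 -c "
from h import *
where(-20,2,86)
p,d=read_camera('side');cv2.imwrite('pics/s2.png',cv2.resize(p[140:310,150:360],None,fx=3.5,fy=3.5,interpolation=3))"
```

```text
t 5.575 p [ 0.5452 -0.0831  0.088 ] s -66.6 c 3.0 xaxis deg err 0.72 tilt [-0.007  0.032 -0.999] F [-0.8  -0.22  0.58] w 0.0014735511605714312
shift tool mm [46.6 -0.4  1.6]
```

View pics/s2.png

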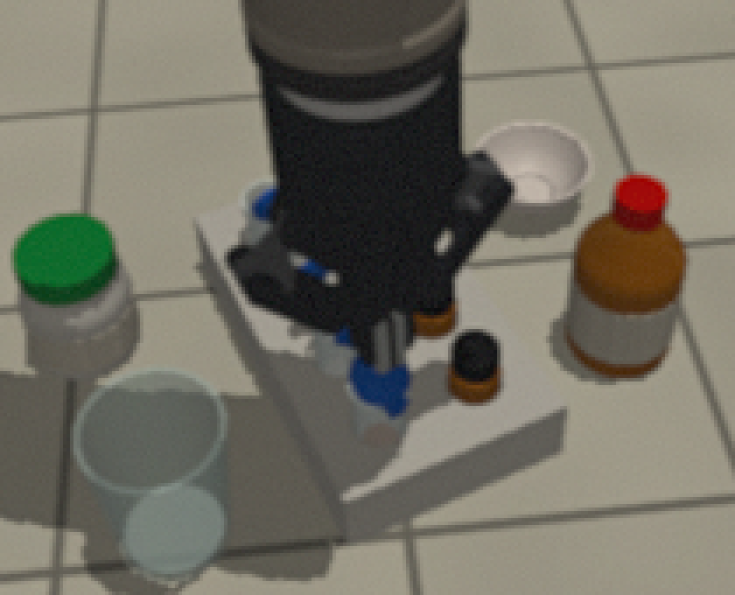

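Lid1 has gone over, at pixels (380,380), with the finger above it, negligible force and the rack unmoved. I continue the sweep.

Call:
apply_moves --increments '[0,11,0,0.3,0,0,11,0,0.3,0,0,11,0,0.3,0,0,11,0,0.3,0,0,11,0,0.3,0,0,11,0,0.3,0]'

```text
t: 6.38
eef_pos: [0.5202, -0.0161, 0.0854]
tool_rot: [0.012, 0.569, 0.822, 0.011]
contact_force: [0.9, 0.0, 0.2]
gripper_width: -0.0
```

```bash
python3 -c "
from h import *
where(50,2,86)
p,d=read_camera('side');cv2.imwrite('pics/s3.png',cv2.resize(p[140:310,150:360],None,fx=3.5,fy=3.5,interpolation=3))"
```

```text
t 6.375 p [ 0.5202 -0.0161  0.0854] s 4.9 c 2.1 xaxis deg err 0.75 tilt [-0.006  0.032 -0.999] F [0.91 0.03 0.16] w -0.0003272754048405457
shift tool mm [45.1  0.5 -0.8]
```

View pics/s3.png

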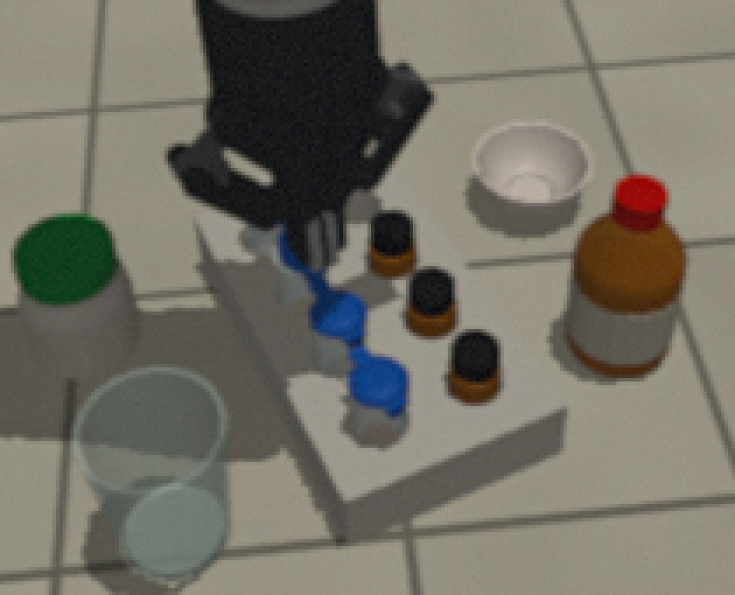

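Lids 1 and 2 are shut, at pixels (380,380) and (340,318), and lid3 is going over. I carry on.

Call:
apply_moves --increments '[0,11,0,0,0,0,11,0,0,0,0,11,0,0,0,0,11,0,0,0,0,11,0,0,0,0,11,0,0,0,0,11,0,0,0,0,11,0,0,0,0,11,0,0,0]'

```text
t: 7.55
eef_pos: [0.4825, 0.0843, 0.0848]
tool_rot: [0.011, 0.569, 0.822, 0.012]
contact_force: [0.7, -0.3, -0.8]
gripper_width: 0.002
```

```bash
python3 -c "
from h import *
where(125,2,86)
p,d=read_camera('side');cv2.imwrite('pics/s4.png',cv2.resize(p[140:310,150:360],None,fx=3.5,fy=3.5,interpolation=3))"
```

```text
t 7.55 p [0.4825 0.0843 0.0848] s 112.1 c 0.7 xaxis deg err 0.82 tilt [-0.005  0.032 -0.999] F [ 0.67 -0.29 -0.81] w 0.002427626869314659
shift tool mm [12.9  1.5 -1.2]
```

View pics/s4.png

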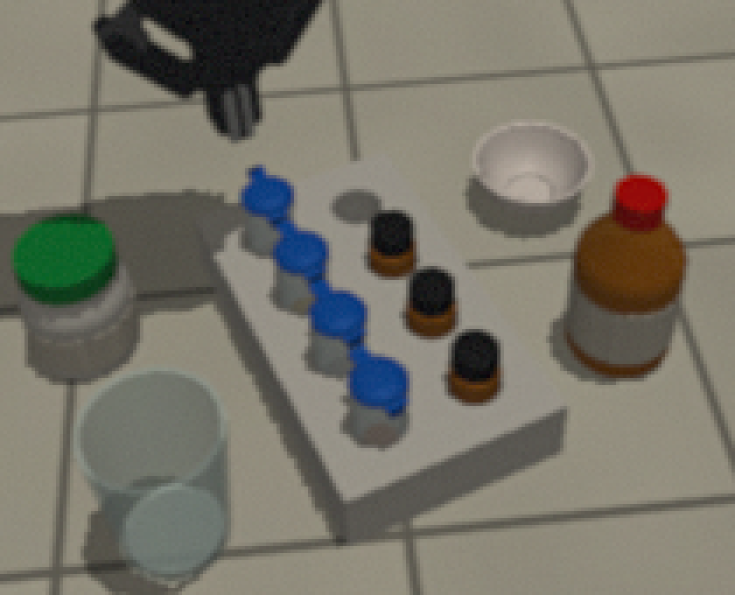

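All four lids look shut. I lift away, check lid heights and compare the other objects with the start.

Call:
apply_moves --increments '[0,20,0,-15,0,0,30,0,-40,0,0,30,0,-40,0,0,0,0,0,0]'

```text
t: 8.1
eef_pos: [0.4496, 0.1628, 0.1814]
tool_rot: [0.011, 0.568, 0.823, 0.011]
contact_force: [0.4, 0.9, 0.3]
gripper_width: 0.001
```

```bash
python3 - <<'E'
from h import *
where()
for n in ["scene","side"]:
    p,d=read_camera(n);d0=np.load(f"pics/{n}0.npy");P=cloud(n,d);print(n);fit(P,d>0,p)
    for th in ["beaker","reagent","dish","jar"]:
        r=outline_of(n,th)
        if r: print(th,round(r[0]["p"],2),np.round(r[0]["extent"]).tolist())
    i=p.astype(int); blue=(i[...,0]-i[...,2]>40)&(i[...,0]-i[...,1]>25)&(d>0)
    print("blue z pct",np.round(np.percentile(P[blue][:,2],[5,50,95,100]),4))
    cv2.imwrite(f"pics/{n}9.png",cv2.resize(p[130:300,140:350],None,fx=3.5,fy=3.5,interpolation=3))
E
```

```text
t 8.1 p [0.4496 0.1628 0.1814] s 197.1 c -3.7 xaxis deg err 0.9 tilt [-0.005  0.03  -1.   ] F [0.4  0.89 0.29] w 0.001413648921092203
scene
rack rect [ 0.5459 -0.012 ] [121.4 206.2] 18.886085510253906
blue 121 [0.5003 0.0433 0.074 ] [0.487 0.028 0.069] [0.511 0.062 0.077]
blue 135 [5.159e-01 5.000e-04 7.400e-02] [ 0.501 -0.015  0.069] [0.528 0.02  0.077]
blue 145 [ 0.5314 -0.0429  0.0744] [ 0.516 -0.058  0.069] [ 0.543 -0.025  0.077]
blue 159 [ 0.5463 -0.0852  0.0745] [ 0.532 -0.101  0.069] [ 0.558 -0.068  0.077]
cap 76 [0.5645 0.0177 0.0657]
cap 84 [ 0.58   -0.0256  0.0658]
cap 92 [ 0.5955 -0.0681  0.0659]
cap 54 [0.8934 0.2401 0.0668]
cap 49 [0.8924 0.1791 0.0674]
cap 35 [0.8943 0.0396 0.0671]
cap 30 [ 0.8958 -0.0299  0.0675]
beaker 0.73 [165.0, 195.0, 36.0, 49.0]
reagent 0.92 [256.0, 265.0, 34.0, 50.0]
dish 0.8 [302.0, 236.0, 35.0, 32.0]
jar 0.91 [213.0, 165.0, 25.0, 39.0]
blue z pct [-0.5319 -0.3904  0.0754  0.0773]
side
rack rect [ 0.5435 -0.0123] [121.1 207.3] 19.558252334594727
blue 798 [ 0.5222 -0.0374  0.0745] [ 0.484 -0.102  0.057] [0.556 0.062 0.078]
cap 36 [0.885  0.2411 0.0669]
cap 32 [0.8843 0.1813 0.0665]
cap 42 [0.8834 0.0422 0.0673]
cap 95 [0.5605 0.0155 0.066 ]
cap 50 [ 0.8825 -0.0276  0.0669]
cap 104 [ 0.576  -0.0275  0.0662]
cap 116 [ 0.5913 -0.0704  0.0662]
beaker 0.66 [193.0, 277.0, 44.0, 62.0]
reagent 0.78 [330.0, 218.0, 35.0, 63.0]
dish 0.95 [302.0, 190.0, 30.0, 25.0]
jar 0.8 [174.0, 225.0, 33.0, 51.0]
blue z pct [-0.2908  0.0727  0.0762  0.0779]
```

View pics/scene9.png

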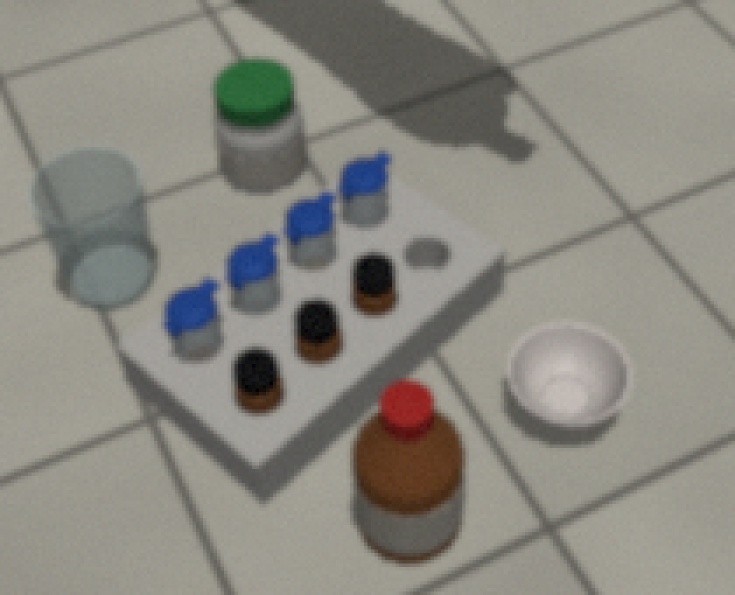

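The picture shows all four lids down and everything else in place. A plane fit on each lid will show whether any is ajar.

```bash
python3 - <<'E'
from h import *
for n in ["scene","side"]:
    Ps=[];Is=[]
    for k in range(4):
        p,d=read_camera(n);Ps.append(cloud(n,d));Is.append(p)
    P=np.median(Ps,0);i=np.mean(Is,0);b=(i[...,0]-i[...,2]>40)&(abs(P[...,2]-.073)<.012)
    Q=P[b];r=Q[:,:2]-(C-.026*X);s=r@U;c=r@X
    for k,y in enumerate([-.069,-.023,.023,.069]):
        m=(abs(s-y)<.019)&(abs(c)<.02)
        m&=(Q[:,2]>.070)
        A=np.c_[s[m]-y,c[m],np.ones(m.sum())];f=np.linalg.lstsq(A,Q[m,2],rcond=None)[0]
        t=m&(s-y>.013);h=m&(s-y<-.008)
        print(n,k+1,m.sum(),"slope deg along row %.1f"%np.degrees(np.arctan(f[0])),"z0 %.4f"%f[2],"tab z %.4f hinge z %.4f"%(np.median(Q[t,2]),np.median(Q[h,2])))
E
```

```text
scene 1 154 slope deg along row 3.6 z0 0.0743 tab z 0.0753 hinge z 0.0724
scene 2 142 slope deg along row 4.3 z0 0.0743 tab z 0.0752 hinge z 0.0729
scene 3 130 slope deg along row 3.6 z0 0.0742 tab z 0.0749 hinge z 0.0731
scene 4 120 slope deg along row 4.6 z0 0.0741 tab z 0.0749 hinge z 0.0727
side 1 230 slope deg along row 6.7 z0 0.0744 tab z 0.0757 hinge z 0.0723
side 2 197 slope deg along row 6.5 z0 0.0745 tab z 0.0754 hinge z 0.0725
side 3 175 slope deg along row 6.6 z0 0.0744 tab z 0.0752 hinge z 0.0728
side 4 153 slope deg along row 7.3 z0 0.0744 tab z 0.0753 hinge z 0.0722
```

All four lids read alike. The tabs are at about 75 mm (76 mm expected when shut), and the slope comes from the domed lid with its raised tab. I hand the job in.

```bash
python3 -c "
from station import *
print(hand_in())"
```

```text
the job is handed in; nothing more can be done
None
```

All four lids are shut, and the job is handed in. I ran the closed fingertips along the row from vial1's end to vial4's at 85–88 mm above the bench, about 10 mm over the shut lids. The lids went over in the order 1 to 4. It finished a little over 8 s on the robot's clock, against the 42 s limit.

**Lids:** the tabs measure about 75 mm above the bench on all four, against 76 mm expected when shut. A plane fitted to each lid slopes 4–7° up towards the tab. It is nearly the same on all four and fits the domed lid with its raised tab, so I took it as shape rather than a lid left ajar.

**Rack and other items:** the rack's measured centre is within 1 mm of where it started and its fitted angle within 0.7°, which is about the measurement noise. The amber caps are within 0.5 mm. The beaker, bottle, dish and jar show no movement beyond a few pixels of outline noise. Where I read the force, it stayed at or below about 1 N.

**Disagreements:**
- The two fixed cameras differ by 2–4 mm in x, so I used their average for the row.
- The arm drifted several millimetres off the row on the way down, and I corrected that before touching any lid.

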